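Check and present the blind well of a heating block

ROBOT

A 6-joint arm with a two-finger parallel gripper is mounted at the origin on the work surface. World frame = base frame: x ahead of the robot, y to its left, z up, the work surface at z = 0. Lengths are in m, angles in rad, forces in N, time in s.
With the tool pointing down it reaches from about 0.35 to 0.775 m from the base axis. Payload 7.3 kg.
Tool frame: the origin (TCP) lies at the very end of the fingers, on their centre line; the grasp point (between the pads) lies 19 mm behind it (robot.pinch_z is the distance from the TCP to the grasp point, in m); z points along the fingers, y is the line along which they close (so a half turn about z gives the same grasp; the last joint's range is limited). The gripper opens to 92 mm and grips with 3 to 60 N. Pads are 19 mm wide; open, the fingers measure 130 mm over their backs; the gripper's body (75 mm by 190 mm) begins 47 mm behind the grasp point.
Start: joints at [0.985, 0.342, 1.524, -0, 1.275, -0.146], TCP at [0.224, 0.475, 0.227] pointing down, gripper open.
Joint ranges: [-2.53, 2.53], [-0.77, 2.02], [0.04, 2.7], [-1, 4.14], [0.28, 2.66], [-3.11, 3.11]. Speed limits (rad/s): [2.57, 2.57, 3.14, 3.14, 3.14, 3.14].

INTERFACE

Orientations are given as [roll, pitch, yaw] about the fixed x, y, z axes, in that order (R = Rz(yaw) Ry(pitch) Rx(roll)).
In Python, from cell import robot gives the robot as it stands.
- The arm moves only by the tool move_arm, never from a script. Its argument "motion" is a list of rows, each a list of 6 numbers: the shift along the tool's x, y, z in units of 0.1 m (1.0 is 0.1 m), then the turn, a rotation vector about the tool's x, y, z in units of pi rad (1.0 is pi rad). In form: [[dx, dy, dz, rx, ry, rz], ...]. A call has 1 to 12 rows; each row is the pose to reach, as a shift and turn from the pose commanded when the call began, along the tool's axes at that moment, turning the shorter way round; what a row does not reach only later rows make up. A row lasts 1/8 s, in which the tool goes at most 62.5 mm and 10.7 degrees, less where a joint would pass 70% of its speed; a pose out of reach is approached as far as the arm can. A call with a number of a shift or a turn outside -1 to 1 is refused whole. A call with a gripper value outside its range is refused whole. "fingers" is the opening, from -1 (shut) to 1 (fully open), set as the call begins (left out, the last holds). The fingers move at their own pace and stop on an object; "newtons" is the grip in N (left out, the last holds). Time passes only in rows, so rows that repeat a pose let the fingers close. It gives the time, the measured TCP pose, the force, the opening and the grip force at its end, in the units of the state.
- robot.observe(): the state, without advancing time (a new reading comes with each control period).
- robot.read_camera(name): name is "scene" or "side" or "wrist"; returns a dict with "image" (400x640x3 uint8, red, green, blue), "range_z" (400x640 float32, m along the optical axis (not along the pixel's ray), 0 where there is no reading), "vfov" (degrees; the focal length in pixels is half the picture's height over the tangent of half this angle, whatever the lens; pixels are square), "cx", "cy" (the principal point, pixels), "extrinsics" (4x4, takes a point from camera to world coordinates); the wrist camera has in their place "hand_eye" (4x4, takes a point from camera to tool coordinates, whose origin is the TCP and whose axes are the flange's). Camera axes: x right, y up, looking along -z (the intrinsics and any distortion apply to the point x, -y, -z); pixel columns grow to the right and rows downward; lengths in m; the calibration is good to about 2 mm. A picture is of the moment at which its call begins: read the wrist's pose just before it.
- robot.hand_in(): hands the job in; it is judged then, once.
The state is a dict: "time": time; "qpos": joint angles; "qvel": joint speeds; "joint_efforts": joint torques, N m; "tool_pos": TCP position; "tool_rot": TCP orientation; "contact_force": force on the tool from outside, world axes, zero at the start; "torque": the same for the moment, N m; "opening": finger opening in m; "grip_force": force on a finger pad.
Only numpy, scipy, OpenCV 4.12 (cv2) and the standard library are available. Lean on these libraries where they do the work, as an engineer would, in place of code of your own. Each camera call takes 0.05 s, during which the arm holds its last target. There are 200 camera calls.

TASK

Lift the clear dust cover off the aluminium heating block and stand it upright on the empty rubber mat. Turn the block, which is lying on its side, so that it stands on the bench or its mat with its blind hole up, let go of it, and feel down to the bottom of the hole with the fingertips to be sure of it. Then grip the block again, lift it at least 10 cm clear of the bench, still hole-up, and finish while holding it there still; leave everything else on the bench where it is.

Things in the scene. Friction and masses are not known exactly. Their poses are not given: they have to be found in the camera images.
- block_centre (a point): Centre of the loose aluminium block, 58 x 58 x 70 mm, 0.3 to 0.6 kg. It starts lying on a long side on its mat under the cover, its hole end facing left, right or away from the robot or between (never straight at it). z runs along the 70 mm length and points out of the end with the round blind hole (44 mm diameter, 25 mm deep, centred); the other end is solid. x, y: square to the long sides.
- well_floor (a point): Centre of the flat bottom of the blind hole, 10.5 mm from the block's centre towards the hole end (24.5 mm below the hole's rim); same axes as block_centre. A closed pair of fingertips up to about 40 mm across fits in.
- cover_knob (a point): Middle of the upright round knob's grip (knob 24 mm diameter, 45 mm tall) on the clear plastic dust cover, a loose square box open below, 120 x 120 mm outside, walls and top 4 mm thick, 0.3 kg. This point is 112 mm above the cover's lower edge and 28 mm above its flat top; z is up.
- cover_base (a point): Centre of the cover's open lower edge (underside), z up; at the start the cover stands over the block on the block's mat.
- mat_work_mid (a point): Centre of the top of the rubber mat on which the block starts: fixed, 150 x 150 mm, 4 mm thick, top 4 mm above the bench.
- mat_park_mid (a point): Centre of the top of the empty rubber mat, like the other one: fixed, 150 x 150 mm, top 4 mm above the bench. The cover goes here.
- spanner: Steel open spanner 130 mm long lying between the mats; leave alone. Origin at its underside.
- jar: Small jar, 40 mm diameter, 45 mm tall, beyond and between the mats; leave alone. Origin at the centre of its underside.
- beaker: Steel beaker, 68 mm rim diameter, 85 mm tall, behind the mats; leave alone. Origin at the centre of its underside.
- collar: Flat steel collar, 48 mm diameter, 12 mm tall, behind the mats; leave alone. Origin at the centre of its underside.
- screwdriver: Screwdriver 180 mm long lying far to the left; leave alone. Origin at its underside.
- mouse: Black computer mouse 100 x 58 x 28 mm at the far right; leave alone. Origin at the centre of its underside.
Things that resemble listed ones, but are neither listed nor needed, are in the scene too. What is shaped like the part that bears cover_knob but purple is not meant. What is shaped like the part that bears mat_park_mid but yellow is not meant.

How it is judged:
On the way, in this order (a step that is already met when the one before it is completed fails the run):
1. the cover stands upright on the empty mat, let go (horizontal distance between cover_base and mat_park_mid below 0.04 m and height (world z) of cover_base below 0.012 m and angle between cover_base's own z axis and vertical below 0.1 rad and contact force between the fingers and cover below 0.1 N and linear speed of cover below 0.03 m/s), for 0.2 s.
2. the block stands hole-up on the bench or mat, let go and at rest (angle between block_centre's own z axis and vertical below 0.12 rad and height (world z) of block_centre below 0.045 m and contact force between the fingers and block below 0.1 N and linear speed of block below 0.03 m/s), for 0.2 s.
3. the fingertips touch the bottom of the hole while the block stands hole-up (contact force between the fingers and block_c0 above 0.5 N and angle between block_centre's own z axis and vertical below 0.15 rad and height (world z) of block_centre below 0.045 m), for 0.05 s.
At the end, for the whole second after the job is handed in: The block is held still by the fingers (more than 1 N, speed below 0.05 m/s), hole-up within 0.2 rad, its centre more than 0.12 m above the bench and not resting on the cover; the cover stands upright on the empty mat, its centre within 40 mm of the mat's (height (world z) of block_centre above 0.12 m and angle between block_centre's own z axis and vertical below 0.2 rad and contact force between the fingers and block above 1 N and contact force between block and cover below 0.1 N and linear speed of block below 0.05 m/s and horizontal distance between cover_base and mat_park_mid below 0.04 m and height (world z) of cover_base below 0.012 m and angle between cover_base's own z axis and vertical below 0.1 rad); the arm keeps its last pose, push and grip.
It fails at once if one of the other loose things (spanner, jar, beaker, collar, screwdriver, mouse) is moved by more than 40 mm (distance of any of spanner, jar, beaker, collar, screwdriver, mouse from where it was at the start of the episode above 0.04 m).
It also fails if it takes over 69 s, if anything falls off the work surface, if the arm or the gripper's body presses on something with over 40 N, if the wrist force passes 120 N, or if a joint passes its speed limit or range.

## Working session

There is one attempt and no reset: what is moved stays moved. The work goes in short steps, Python scripts to look and compute and a tool call to move; the robot and the scene stay as the last step left them, time stands still between calls to the robot, and variables do not carry over. Pictures are saved under pics/ and viewed, at most 10 in all, crops included, and the job is handed in when it is done.

Besides the shell and the picture viewer there is one more tool, called after "Request:" as name(argument=value, ...) on one line, values as JSON. move_arm: Moves the arm, as the interface text tells. Shifts and turns lie within -1 to 1; 1 stands for 0.1 m of shift or pi rad of turn. Its arguments: {"type":"object","properties":{"motion":{"type":"array"},"fingers":{"type":"number"},"newtons":{"type":"number"}},"required":["motion"]}

```bash
mkdir -p pics; ls
cat > h.py <<'E'
import numpy as np, cv2
from cell import robot
from scipy.spatial.transform import Rotation as R
def cam(n):
    s=robot.observe(); c=robot.read_camera(n)
    if n=="wrist":
        T=np.eye(4);T[:3,:3]=R.from_euler('xyz',s['tool_rot']).as_matrix();T[:3,3]=s['tool_pos'];c['T']=T@c['hand_eye']
    else: c['T']=np.array(c['extrinsics'])
    c['f']=c['image'].shape[0]/2/np.tan(np.radians(c['vfov'])/2)
    return c
def ray(c,u,v):
    d=np.stack([(np.asarray(u,float)-c['cx'])/c['f'],-(np.asarray(v,float)-c['cy'])/c['f'],-np.ones_like(np.asarray(u,float))],-1)
    return c['T'][:3,3], d@c['T'][:3,:3].T
def onz(c,u,v,z):
    o,d=ray(c,u,v); return o+d*((z-o[2])/d[...,2])[...,None]
def pts(c):
    v,u=np.mgrid[:400,:640]; o,d=ray(c,u,v); return o+d*c['range_z'][...,None]
def save(c,n,crop=None,k=1):
    im=c['image'][...,::-1]
    if crop: im=im[crop[1]:crop[3],crop[0]:crop[2]]
    cv2.imwrite(f'pics/{n}.png',cv2.resize(im,None,fx=k,fy=k,interpolation=cv2.INTER_CUBIC))
E
python3 - <<'E'
from h import *
for n in("scene","side"):
    c=cam(n); save(c,n+'0'); print(n,{k:v for k,v in c.items() if k not in('image','range_z')})
print(robot.observe())
E
```

```text
pics
scene {'vfov': 51.693133263106596, 'cx': 321.5143692569836, 'cy': 195.75328484288568, 'extrinsics': array([[-0.09459956, -0.5553292 ,  0.82623266,  1.41321372],
       [ 0.99547664, -0.06009306,  0.07358728,  0.06965524],
       [ 0.00878568,  0.82945663,  0.55850202,  0.71725632],
       [ 0.        ,  0.        ,  0.        ,  1.        ]]), 'T': array([[-0.09459956, -0.5553292 ,  0.82623266,  1.41321372],
       [ 0.99547664, -0.06009306,  0.07358728,  0.06965524],
       [ 0.00878568,  0.82945663,  0.55850202,  0.71725632],
       [ 0.        ,  0.        ,  0.        ,  1.        ]]), 'f': np.float64(412.8632022749459)}
side {'vfov': 56.863989021617805, 'cx': 321.8290742964547, 'cy': 204.69147064550836, 'extrinsics': array([[ 0.9850991 ,  0.11527567, -0.12763727,  0.37551475],
       [-0.1713246 ,  0.59261909, -0.78705177, -0.80976792],
       [-0.01508764,  0.7971914 ,  0.6035381 ,  0.70090888],
       [ 0.        ,  0.        ,  0.        ,  1.        ]]), 'T': array([[ 0.9850991 ,  0.11527567, -0.12763727,  0.37551475],
       [-0.1713246 ,  0.59261909, -0.78705177, -0.8
[... 173 characters left out ...]
ime': 0.1, 'qpos': array([ 9.85003804e-01,  3.42681210e-01,  1.52493322e+00,  2.27886219e-05,
        1.27539409e+00, -1.46011215e-01]), 'qvel': array([ 6.10614418e-05, -2.03369985e-03, -2.68385788e-03,  1.20380915e-03,
        3.43438944e-03,  3.60083510e-04]), 'joint_efforts': array([ 1.68677190e-03, -4.32008529e+01, -2.44692868e+01,  7.18220067e-02,
        5.27566276e-02, -5.88615740e-05]), 'tool_pos': array([0.22328866, 0.47474522, 0.22609575]), 'tool_rot': array([-3.14019502e+00, -2.27558649e-04,  2.70180454e+00]), 'contact_force': array([-0.61785989, -0.01502796, -0.6260692 ]), 'torque': array([-0.04117223,  0.01033972, -0.03478199]), 'grip_force': 0.0, 'opening': 0.09174303195390379}
```

View pics/scene0.png

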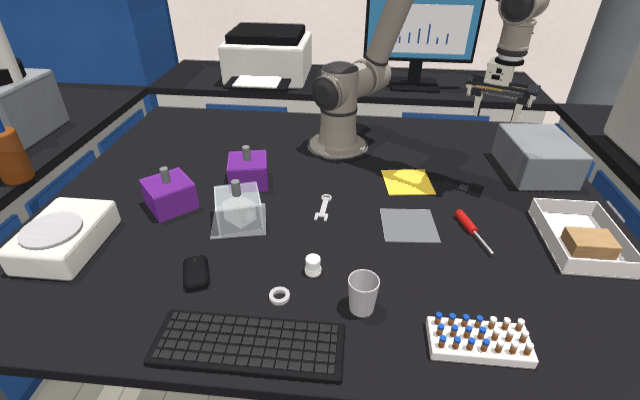

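View pics/side0.png

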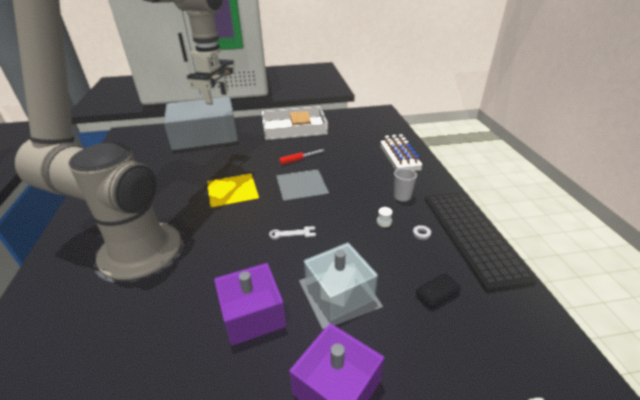

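The covers are at scene pixels (168,195) purple, (248,170) purple and (238,210) clear; only the clear one fits, because purple is excluded. The mats are yellow at (408,182), which is excluded, and grey at (410,225), which is the park mat. I'll confirm in an enlarged crop and measure.

Run:
```python
from h import *
s=cam('scene');d=cam('side')
def knob(c,box):
    x0,y0,x1,y1=box; g=cv2.cvtColor(c['image'],cv2.COLOR_RGB2HSV)[y0:y1,x0:x1]
    m=((g[...,1]<70)&(g[...,2]<140)&(g[...,2]>60)).astype(np.uint8)
    n,l,st,ce=cv2.connectedComponentsWithStats(m); i=1+np.argmax(st[1:,4]); print(st[i]+[x0,y0,0,0,0],ce[i]+[x0,y0]); return ce[i]+[x0,y0]
a=knob(s,(226,176,246,198)); b=knob(d,(330,246,350,272))
def tri(c1,a,c2,b):
    o,p=ray(c1,*a);q,r=ray(c2,*b)
    t=np.linalg.lstsq(np.stack([p,-r],1),q-o,rcond=None)[0]; x,y=o+p*t[0],q+r*t[1]; return (x+y)/2,np.linalg.norm(x-y)
print('knob',tri(s,a,d,b))
for nm,c,bx in(('s',s,(370,200,450,250)),('d',d,(270,165,335,205))):
    x0,y0,x1,y1=bx;g=cv2.cvtColor(c['image'],cv2.COLOR_RGB2HSV)[y0:y1,x0:x1]
    m=(g[...,2]>75).astype(np.uint8)
    k=max(cv2.findContours(m,0,2)[0],key=cv2.contourArea); 
    P=onz(c,k[:,0,0]+x0,k[:,0,1]+y0,.004)[:,:2]; print('mat',nm,cv2.minAreaRect((P*1000).astype(np.float32)))
# depth points of the cover region
for nm,c,bx in(('s',s,(205,180,272,240)),('d',d,(295,240,390,330))):
    P=pts(c)[bx[1]:bx[3],bx[0]:bx[2]].reshape(-1,3); 
    for z0,z1 in((.05,.08),(.08,.1),(.1,.14)):
        q=P[(P[:,2]>z0)&(P[:,2]<z1)]; 
        if len(q)>5: print(nm,z0,len(q),q.mean(0).round(3),cv2.minAreaRect((q[:,:2]*1000).astype(np.float32)))
A=s['image'][175:245,200:280,::-1];B=d['image'][235:330,290:390,::-1]
cv2.imwrite('pics/crop1.png',np.hstack([cv2.resize(A,(400,400),interpolation=2),cv2.resize(B,(400,400),interpolation=2)]))
```

```text
[231 181  10  16 116] [235.75862069 189.30172414]
[335 255  11  15 133] [339.54887218 262.2406015 ]
knob (array([ 0.50315194, -0.24586736,  0.10468216]), np.float64(0.003555522719227244))
mat s ((474.4787902832031, 231.87765502929688), (156.6394500732422, 151.751708984375), 4.953132152557373)
mat d ((475.0006103515625, 229.24441528320312), (158.49356079101562, 167.17144775390625), 4.083481788635254)
s 0.05 425 [ 0.558 -0.225  0.065] ((558.7908325195312, -224.92596435546875), (10.181721687316895, 119.9259033203125), 19.533987045288086)
s 0.08 1114 [ 0.513 -0.242  0.088] ((502.90814208984375, -244.51626586914062), (125.007568359375, 120.06758117675781), 19.459640502929688)
s 0.1 121 [ 0.509 -0.243  0.12 ] ((508.01239013671875, -244.00778198242188), (18.440330505371094, 23.90224266052246), 11.030351638793945)
d 0.05 631 [ 0.496 -0.291  0.065] ((485.6806945800781, -284.9261779785156), (85.43144989013672, 169.1403350830078), 64.91911315917969)
d 0.08 2187 [ 0.5   -0.26   0.088] ((506.65350341796875, -286.15374755859375), (145.00469970703125, 222.02684020996094), 4.384339332580566)
d 0.1 179 [ 0.502 -0.252  0.123] ((503.13055419921875, -247.70982360839844), (23.030752182006836, 23.77980613708496), 11.30496883392334)
```

View pics/crop1.png

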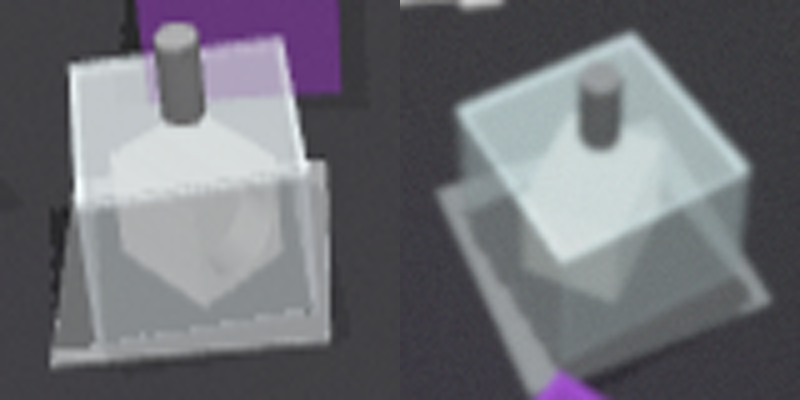

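The crop confirms the clear cover with its knob (scene px 236,189) standing on a grey mat. The block inside shows its hole facing lower right in the scene view (about px 247,222), which is world +x+y. The arm moves next.

Request:
move_arm(motion=[[-0.5,-0.48,0,0,0,0.06],[-1,-0.95,0,0,0,0.12],[-1,-0.95,0,0,0,0.18],[-1,-0.95,0,0,0,0.24],[-1,-0.95,0,0,0,0.3],[-1,-0.95,0,0,0,0.36],[-1,-0.95,0,0,0,0.42],[-1,-0.95,0,0,0,0.5],[-1,-0.95,0,0,0,0.5],[-1,-0.95,0,0,0,0.5]], fingers=1, newtons=20)

```text
time: 1.45
tool_pos: [0.2734, 0.3464, 0.2266]
tool_rot: [-3.141, 0.0, 1.132]
contact_force: [0.6, 0.0, -0.9]
opening: 0.0921
grip_force: 0.0
```

Request:
move_arm(motion=[[-0.44,0.46,0,0,0,0],[-0.88,0.92,0,0,0,0],[-0.88,0.92,0,0,0,0]])

```text
time: 1.82
tool_pos: [0.3205, 0.2247, 0.2268]
tool_rot: [3.141, 0.0, 1.127]
contact_force: [-0.3, 0.5, 0.4]
opening: 0.0916
grip_force: 0.0
```

```bash
python3 -c "
from h import *
s=robot.observe();print(s['time'],s['qpos'].round(3),s['tool_pos'].round(4),s['tool_rot'].round(4))
print([a for a in dir(robot) if a[0]!='_'])"
```

```text
1.825 [ 4.160e-01  9.400e-02  1.851e+00 -1.000e-03  1.197e+00  8.600e-01] [0.3205 0.2247 0.2268] [3.1410e+00 4.0000e-04 1.1267e+00]
['IKError', 'hand_in', 'observe', 'pinch_z', 'read_camera']
```

Request:
move_arm(motion=[[-0.43,0.46,0,0,0,0],[-0.865,0.92,0,0,0,0],[-0.865,0.92,0,0,0,0]])

```text
time: 2.2
tool_pos: [0.3671, 0.1076, 0.2268]
tool_rot: [3.141, 0.0, 1.126]
contact_force: [-0.6, 0.1, 0.7]
opening: 0.0917
grip_force: 0.0
```

Request:
move_arm(motion=[[-0.43,0.46,0,0,0,0],[-0.865,0.92,0,0,0,0],[-0.865,0.92,0,0,0,0]])

```text
time: 2.58
tool_pos: [0.4134, -0.0088, 0.2265]
tool_rot: [3.141, -0.0, 1.128]
contact_force: [-0.8, 1.2, 0.1]
opening: 0.0917
grip_force: 0.0
```

Request:
move_arm(motion=[[-0.43,0.46,0,0,0,0],[-0.865,0.92,0,0,0,0],[-0.865,0.92,0,0,0,0]])

```text
time: 2.95
tool_pos: [0.4599, -0.1253, 0.2262]
tool_rot: [-3.141, -0.0, 1.13]
contact_force: [-0.6, 0.2, -0.0]
opening: 0.0917
grip_force: 0.0
```

Request:
move_arm(motion=[[-0.43,0.46,0,0,0,0],[-0.865,0.92,0,0,0,0],[-0.865,0.92,0,0,0,0],[-0.865,0.92,0,0,0,0]])

```text
time: 3.45
tool_pos: [0.5052, -0.2393, 0.2262]
tool_rot: [-3.14, -0.001, 1.133]
contact_force: [-0.3, 0.7, -1.0]
opening: 0.0918
grip_force: 0.0
```

Run:
```python
from h import *
c=cam('wrist');s=robot.observe();print(s['time'],s['qpos'].round(3),s['tool_pos'].round(4),s['tool_rot'].round(4))
save(c,'w1'); print(c['hand_eye'].round(3))
P=pts(c);r=c['range_z']
q=P[(r>0)&(P[...,2]>.1)&(P[...,2]<.16)&(np.hypot(P[...,0]-.504,P[...,1]+.246)<.05)]
t=q[q[:,2]>.125]; print(len(q),len(t),t.mean(0),cv2.minEnclosingCircle((t[:,:2]*1000).astype(np.float32)))
```

```text
3.5 [-5.800e-01  4.050e-01  1.428e+00  1.000e-03  1.310e+00 -1.430e-01] [ 0.5051 -0.2393  0.2266] [-3.1404e+00 -1.0000e-03  1.1336e+00]
[[ 0.001  0.957  0.292  0.078]
 [ 1.    -0.001 -0.     0.   ]
 [-0.     0.292 -0.957 -0.158]
 [ 0.     0.     0.     1.   ]]
902 697 [ 0.50424633 -0.2456315   0.13267661] ((503.6350402832031, -246.7429962158203), 11.94970989227295)
```

View pics/w1.png

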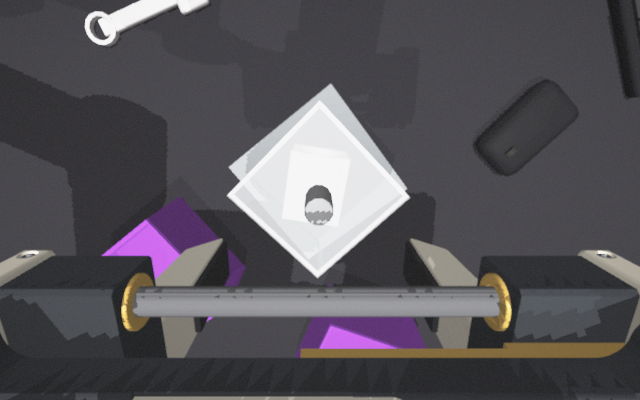

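The view shows the clear cover centred at about px (318,190) with the knob at px (318,205). The fit from depth puts the knob at (0.5036, -0.2467). I'll descend and grip it.

Request:
move_arm(motion=[[-0.073,0.018,0.3,0,0,0],[-0.073,0.018,0.7,0,0,0],[-0.073,0.018,0.9,0,0,0],[-0.073,0.018,0.9,0,0,0]])

```text
time: 4.0
tool_pos: [0.5028, -0.2468, 0.1359]
tool_rot: [-3.138, -0.001, 1.133]
contact_force: [-0.3, 0.3, 1.0]
opening: 0.0918
grip_force: 0.0
```

Request:
move_arm(motion=[[0,0,0.2,0,0,0],[0,0,0.38,0,0,0],[0,0,0.38,0,0,0]])

```text
time: 4.38
tool_pos: [0.5035, -0.2482, 0.0992]
tool_rot: [-3.141, -0.0, 1.132]
contact_force: [0.1, -0.1, 0.2]
opening: 0.0918
grip_force: 0.0
```

Request:
move_arm(motion=[[0,0,0,0,0,0],[0,0,0,0,0,0],[0,0,0,0,0,0],[0,0,0,0,0,0],[0,0,0,0,0,0],[0,0,0,0,0,0]], fingers=-1, newtons=25)

```text
time: 5.12
tool_pos: [0.5035, -0.2494, 0.0987]
tool_rot: [-3.142, -0.0, 1.131]
contact_force: [0.2, -0.3, 0.1]
opening: 0.0363
grip_force: 0.0
```

Request:
move_arm(motion=[[0.02,0,0,0,0,0],[0.02,0,0,0,0,0],[0.02,0,0,0,0,0],[0.02,0,0,0,0,0]])

```text
time: 5.62
tool_pos: [0.5042, -0.2474, 0.0986]
tool_rot: [-3.141, -0.0, 1.131]
contact_force: [-1.2, 1.0, -0.5]
opening: 0.0239
grip_force: 25.0
```

Request:
move_arm(motion=[[0,0,-0.2,0,0,0],[0,0,-0.5,0,0,0],[0,0,-0.8,0,0,0],[0,0,-1,0,0,0],[0,0,-1,0,0,0]])

```text
time: 6.25
tool_pos: [0.5051, -0.2481, 0.1998]
tool_rot: [3.138, 0.0, 1.131]
contact_force: [0.3, -1.2, -3.7]
opening: 0.0235
grip_force: 25.0
```

Request:
move_arm(motion=[[0.3,-0.16,0,0,0,0],[0.84,-0.46,0,0,0,0],[0.84,-0.46,0,0,0,0]])

```text
time: 6.62
tool_pos: [0.4973, -0.1481, 0.1972]
tool_rot: [-3.138, -0.001, 1.135]
contact_force: [0.6, -0.7, -3.1]
opening: 0.0239
grip_force: 25.0
```

Request:
move_arm(motion=[[0.42,-0.23,0,0,0,0],[0.84,-0.46,0,0,0,0],[0.84,-0.46,0,0,0,0]])

```text
time: 7.0
tool_pos: [0.4919, -0.0542, 0.1977]
tool_rot: [-3.139, -0.0, 1.135]
contact_force: [0.4, -0.4, -3.8]
opening: 0.0232
grip_force: 25.0
```

Request:
move_arm(motion=[[0.42,-0.23,0,0,0,0],[0.84,-0.46,0,0,0,0],[0.84,-0.46,0,0,0,0]])

```text
time: 7.38
tool_pos: [0.4865, 0.0406, 0.1979]
tool_rot: [-3.14, 0.0, 1.134]
contact_force: [0.1, -0.8, -2.2]
opening: 0.0235
grip_force: 25.0
```

Request:
move_arm(motion=[[0.42,-0.23,0,0,0,0],[0.84,-0.46,0,0,0,0],[0.84,-0.46,0,0,0,0]])

```text
time: 7.75
tool_pos: [0.4811, 0.1357, 0.1981]
tool_rot: [-3.141, 0.0, 1.134]
contact_force: [0.1, 0.0, -3.4]
opening: 0.0231
grip_force: 25.0
```

Request:
move_arm(motion=[[0.42,-0.23,0,0,0,0],[0.7,-0.37,0,0,0,0],[0.84,-0.46,0,0,0,0],[0.84,-0.46,0,0,0,0]])

```text
time: 8.25
tool_pos: [0.4754, 0.2296, 0.1983]
tool_rot: [-3.142, 0.001, 1.131]
contact_force: [-0.2, -0.2, -2.8]
opening: 0.0232
grip_force: 25.0
```

Run:
```python
from h import *
s=robot.observe();print(s['time'],s['qpos'].round(3),s['tool_pos'].round(4),s['tool_rot'].round(4))
c=cam('scene');d=cam('side')
# block on its mat
A=c['image'][170:250,190:300,::-1];B=d['image'][230:330,280:400,::-1]
cv2.imwrite('pics/blk.png',np.hstack([cv2.resize(A,(400,400),interpolation=2),cv2.resize(B,(400,400),interpolation=2)]))
for nm,k,bx in(('s',c,(205,180,275,240)),('d',d,(295,240,390,330))):
    P=pts(k)[bx[1]:bx[3],bx[0]:bx[2]].reshape(-1,3); P=P[(np.hypot(P[:,0]-.504,P[:,1]+.247)<.06)]
    q=P[(P[:,2]>.056)&(P[:,2]<.07)]
    print(nm,len(q),q.mean(0).round(4),cv2.minAreaRect((q[:,:2]*1000).astype(np.float32)))
```

```text
8.25 [ 3.050e-01  3.720e-01  1.561e+00 -1.000e-03  1.209e+00  7.450e-01] [0.4754 0.2296 0.1983] [-3.1415e+00  9.0000e-04  1.1314e+00]
s 355 [ 0.5023 -0.2425  0.0619] ((499.03277587890625, -243.9617919921875), (72.3647232055664, 60.085994720458984), 55.9246940612793)
d 650 [ 0.4993 -0.2493  0.0623] ((500.1285095214844, -246.17340087890625), (73.56024932861328, 59.0954704284668), 55.759910583496094)
```

View pics/blk.png

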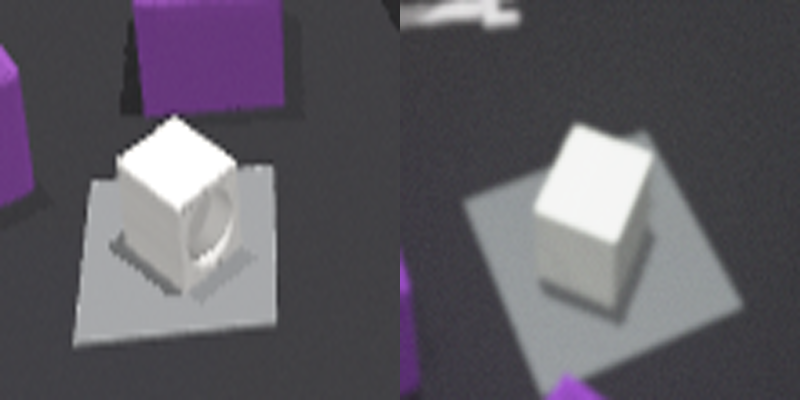

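The view shows the bare block on its mat, with the hole facing lower right at crop px (212,225). That makes the hole direction 55.8° in world and the centre about (0.4996, -0.245). Next I set the cover down.

Request:
move_arm(motion=[[0,0,0.4,0,0,0],[0,0,0.8,0,0,0],[0,0,0.93,0,0,0],[0,0,0.98,0,0,0],[0,0,1,0,0,0],[0,0,1,0,0,0]])

```text
time: 9.1
tool_pos: [0.4758, 0.2305, 0.0998]
tool_rot: [3.14, -0.001, 1.131]
contact_force: [-0.3, -0.2, -2.8]
opening: 0.0234
grip_force: 25.0
```

Request:
move_arm(motion=[[0,0,0,0,0,0],[0,0,0,0,0,0],[0,0,0,0,0,0],[0,0,0,0,0,0],[0,0,0,0,0,0]], fingers=0.6)

```text
time: 9.72
tool_pos: [0.4751, 0.2304, 0.0988]
tool_rot: [3.142, -0.0, 1.131]
contact_force: [-0.5, -0.2, -1.0]
opening: 0.0689
grip_force: 0.0
```

Request:
move_arm(motion=[[0,0,-0.3,0,0,0],[0,0,-0.8,0,0,0],[0,0,-1,0,0,0]], fingers=1)

```text
time: 10.1
tool_pos: [0.4761, 0.2308, 0.2016]
tool_rot: [3.138, -0.003, 1.131]
contact_force: [0.1, -0.4, -0.6]
opening: 0.0913
grip_force: 0.0
```

Run:
```python
from h import *
s=robot.observe();print(s['time'],s['qpos'].round(3),s['tool_pos'].round(4),s['tool_rot'].round(4))
c=cam('side')
P=pts(c)[120:230,240:360].reshape(-1,3);P=P[np.hypot(P[:,0]-.475,P[:,1]-.23)<.1]
for a,b in((.084,.094),(.1,.136)):
    q=P[(P[:,2]>a)&(P[:,2]<b)]; print(len(q),q.mean(0).round(3),cv2.minAreaRect((q[:,:2]*1000).astype(np.float32)),q[:,2].max())
```

```text
10.1 [0.306 0.368 1.557 0.    1.212 0.746] [0.4761 0.2308 0.2016] [ 3.1384e+00 -3.0000e-03  1.1310e+00]
678 [0.475 0.221 0.089] ((475.8089294433594, 228.9102783203125), (121.65017700195312, 126.15750122070312), 19.800579071044922) 0.09385534829854003
86 [0.475 0.224 0.121] ((474.3634338378906, 229.04612731933594), (20.11861801147461, 22.84854507446289), 31.167932510375977) 0.13506598744943044
```

Run:
```python
from h import *
c=cam('scene');g=cv2.cvtColor(c['image'],cv2.COLOR_RGB2HSV);P=pts(c)
m=((g[...,0]>125)&(g[...,0]<155)&(g[...,1]>100)).astype(np.uint8)
n,l,st,ce=cv2.connectedComponentsWithStats(m)
for i in range(1,n):
    if st[i,4]>100:
        q=P[l==i];q=q[q[:,2]>.08];print('purple',ce[i].round(),cv2.minAreaRect((q[:,:2]*1000).astype(np.float32)) if len(q) else '')
for nm,(x0,y0,x1,y1) in dict(span=(312,190,336,224),jar=(302,252,324,278),collar=(266,285,292,306)).items():
    k=(g[y0:y1,x0:x1,2]>130); v,u=np.nonzero(k); q=onz(c,u+x0,v+y0,.005); print(nm,q.min(0).round(3),q.max(0).round(3))
v,u=np.nonzero(g[:,:,2]>200)
```

```text
purple [247. 172.] ((831.231201171875, -135.97531127929688), (1228.67822265625, 119.58190155029297), 13.900884628295898)
purple [169. 195.] ((884.017333984375, -187.52694702148438), (1168.6798095703125, 137.67169189453125), 32.63764953613281)
span [ 0.348 -0.035  0.005] [0.482 0.003 0.005]
jar [ 0.623 -0.039  0.005] [0.705 0.005 0.005]
collar [ 0.744 -0.106  0.005] [ 0.799 -0.059  0.005]
```

Request:
move_arm(motion=[[-0.42,0.22,0,0,0,0],[-0.84,0.45,0,0,0,0],[-0.84,0.45,0,0,0,0]])

```text
time: 10.58
tool_pos: [0.4796, 0.1327, 0.1974]
tool_rot: [-3.14, 0.002, 1.127]
contact_force: [0.2, -0.3, -0.5]
opening: 0.0922
grip_force: 0.0
```

Request:
move_arm(motion=[[-0.42,0.22,0,0,0,0],[-0.84,0.45,0,0,0,0],[-0.84,0.45,0,0,0,0]])

```text
time: 10.95
tool_pos: [0.4849, 0.0384, 0.1977]
tool_rot: [-3.14, 0.001, 1.128]
contact_force: [-0.2, 0.3, -0.4]
opening: 0.092
grip_force: 0.0
```

Request:
move_arm(motion=[[-0.42,0.22,0,0,0,0],[-0.84,0.45,0,0,0,0],[-0.84,0.45,0,0,0,0]])

```text
time: 11.32
tool_pos: [0.4901, -0.056, 0.1979]
tool_rot: [-3.141, -0.0, 1.128]
contact_force: [0.0, 0.4, -0.4]
opening: 0.0917
grip_force: 0.0
```

Request:
move_arm(motion=[[-0.42,0.22,0,0,0,0],[-0.84,0.45,0,0,0,0],[-0.84,0.45,0,0,0,0]])

```text
time: 11.7
tool_pos: [0.4953, -0.1507, 0.198]
tool_rot: [-3.141, -0.0, 1.129]
contact_force: [-0.5, 1.1, -0.2]
opening: 0.0917
grip_force: 0.0
```

Request:
move_arm(motion=[[-0.42,0.22,0,0,0,0.05],[-0.84,0.45,0,0,0,0.05],[-0.84,0.45,0,0,0,0.05],[-0.84,0.45,0,0,0,0.05]])

```text
time: 12.2
tool_pos: [0.5001, -0.2431, 0.1982]
tool_rot: [-3.14, -0.001, 0.975]
contact_force: [0.7, -0.4, -0.1]
opening: 0.092
grip_force: 0.0
```

Request:
move_arm(motion=[[0,0,0,0,0.06,0],[0,0,0,0,0.12,0],[0,0,0,0,0.18,0],[0,0,0,0,0.24,0],[0,0,0,0,0.3,0],[0,0,0,0,0.36,0],[0,0,0,0,0.36,0],[0,0,0,0,0.36,0]])

```text
time: 13.2
tool_pos: [0.5005, -0.2442, 0.1992]
tool_rot: [-3.142, -1.128, 0.976]
contact_force: [-0.6, 0.1, 0.5]
opening: 0.0919
grip_force: 0.0
```

Run:
```python
from h import *
s=robot.observe();print(s['time'],s['qpos'].round(3),s['tool_pos'].round(4),s['tool_rot'].round(4))
print(R.from_euler('xyz',s['tool_rot']).as_matrix().round(3))
```

```text
13.2 [-1.087  0.69   1.573  0.923  1.627 -0.823] [ 0.5005 -0.2442  0.1992] [-3.1415 -1.1279  0.976 ]
[[ 0.24   0.828  0.506]
 [ 0.355 -0.56   0.748]
 [ 0.904 -0.    -0.429]]
```

Request:
move_arm(motion=[[0,0,0,0,-0.06,0],[0,0,0,0,-0.12,0],[0,0,0,0,-0.18,0],[0,0,0,0,-0.24,0],[0,0,0,0,-0.3,0],[0,0,0,0,-0.36,0],[0,0,0,0,-0.42,0],[0,0,0,0,-0.48,0],[0,0,0,0,-0.5,0],[0,0,0,0,-0.5,0]])

```text
time: 14.45
tool_pos: [0.5016, -0.243, 0.2004]
tool_rot: [3.137, 0.439, 0.977]
contact_force: [0.3, -0.7, 0.0]
opening: 0.0918
grip_force: 0.0
```

Request:
move_arm(motion=[[0.18,0,0.41,0,0,0],[0.354,0,0.818,0,0,0],[0.354,0,0.818,0,0,0]])

```text
time: 14.82
tool_pos: [0.4968, -0.2473, 0.1086]
tool_rot: [-3.138, 0.44, 0.975]
contact_force: [0.6, -0.4, 0.1]
opening: 0.092
grip_force: 0.0
```

Run:
```python
from h import *
s=robot.observe();print(s['time'],s['qpos'].round(3),s['tool_pos'].round(4),s['tool_rot'].round(4))
M=R.from_euler('xyz',s['tool_rot']).as_matrix();print(M.round(3))
c=cam('wrist');P=pts(c);ok=(c['range_z']>0)&(abs(P[...,2]-.062)<.004)&(np.hypot(P[...,0]-.5,P[...,1]+.245)<.06)
q=P[ok];print(len(q),cv2.minAreaRect((q[:,:2]*1000).astype(np.float32)),q[:,2].mean())
c=cam('side');P=pts(c);ok=(c['range_z']>0)&(abs(P[...,2]-.062)<.004)&(np.hypot(P[...,0]-.5,P[...,1]+.245)<.06)
q=P[ok];print(len(q),cv2.minAreaRect((q[:,:2]*1000).astype(np.float32)))
print(M.T@(np.array([.4975,-.2483,.0208])-s['tool_pos'])*10)
```

```text
14.825 [-0.363  0.607  1.528 -0.467  1.162  0.456] [ 0.4968 -0.2473  0.1086] [-3.138   0.4395  0.975 ]
[[ 0.508  0.827 -0.242]
 [ 0.749 -0.562 -0.35 ]
 [-0.426 -0.003 -0.905]]
8673 ((500.61810302734375, -246.05068969726562), (71.96534729003906, 58.13417053222656), 55.80157470703125) 0.06214630535771224
634 ((500.40545654296875, -246.198486328125), (72.31388092041016, 58.97215270996094), 55.88278579711914)
[0.36952366 0.01402747 0.79645239]
```

Request:
move_arm(motion=[[0.18,0.02,0.4,0,0,0],[0.3,0.026,0.65,0,0,0],[0.367,0.026,0.797,0,0,0],[0.367,0.026,0.797,0,0,0]])

```text
time: 15.42
tool_pos: [0.5004, -0.2501, 0.0226]
tool_rot: [3.141, 0.44, 0.973]
contact_force: [0.5, -0.1, 0.1]
opening: 0.0917
grip_force: 0.0
```

Request:
move_arm(motion=[[0,0,0,0,0,0],[0,0,0,0,0,0],[0,0,0,0,0,0],[0,0,0,0,0,0],[0,0,0,0,0,0]], fingers=-1, newtons=45)

```text
time: 16.05
tool_pos: [0.4994, -0.2495, 0.0222]
tool_rot: [-3.14, 0.44, 0.974]
contact_force: [-3.1, 3.3, 6.0]
opening: 0.0577
grip_force: 45.0
```

Request:
move_arm(motion=[[-0.1,0,-0.2,0,0,0],[-0.25,0,-0.55,0,0,0],[-0.45,0,-0.95,0,0,0],[-0.45,0,-0.95,0,0,0]])

```text
time: 16.55
tool_pos: [0.5018, -0.2507, 0.1294]
tool_rot: [3.134, 0.438, 0.971]
contact_force: [0.7, -0.3, -6.5]
opening: 0.0579
grip_force: 45.0
```

Request:
move_arm(motion=[[0,0,0,0,0.05,0],[-0.1,0,-0.2,0,0.1,0],[-0.2,0,-0.4,0,0.15,0],[-0.2,0,-0.4,0,0.2,0],[-0.2,0,-0.4,0,0.25,0],[-0.2,0,-0.4,0,0.3,0],[-0.2,0,-0.4,0,0.35,0],[-0.2,0,-0.4,0,0.4,0],[-0.2,0,-0.4,0,0.45,0],[-0.2,0,-0.4,0,0.5,0],[-0.2,0,-0.4,0,0.5,0]])

```text
time: 17.92
tool_pos: [0.4978, -0.2513, 0.1671]
tool_rot: [-3.12, -1.131, 0.951]
contact_force: [1.0, 0.8, -5.9]
opening: 0.0581
grip_force: 45.0
```

Run:
```python
from h import *
s=robot.observe();print(s['time'],s['qpos'].round(3),s['tool_pos'].round(4),s['tool_rot'].round(4),s['opening'],s['grip_force'])
M=R.from_euler('xyz',s['tool_rot']).as_matrix();print(M.round(3))
c=cam('scene');d=cam('side');t=[]
G=np.array(s['tool_pos'])-.019*M[:,2]
for k in(c,d):
    p=(G-k['T'][:3,3])@k['T'][:3,:3]; u=int(k['cx']-k['f']*p[0]/p[2]);v=int(k['cy']+k['f']*p[1]/p[2]);print(u,v)
    t.append(cv2.resize(k['image'][max(v-50,0):v+50,u-50:u+50,::-1],(400,400),interpolation=2))
cv2.imwrite('pics/held.png',np.hstack(t))
```

```text
17.925 [-1.098  0.744  1.576  0.916  1.599 -0.864] [ 0.4978 -0.2513  0.1671] [-3.1199 -1.1309  0.9512] 0.05811181204371957 44.99539643526077
[[ 0.247  0.825  0.508]
 [ 0.347 -0.565  0.749]
 [ 0.905 -0.009 -0.426]]
226 163
334 245
```

View pics/held.png

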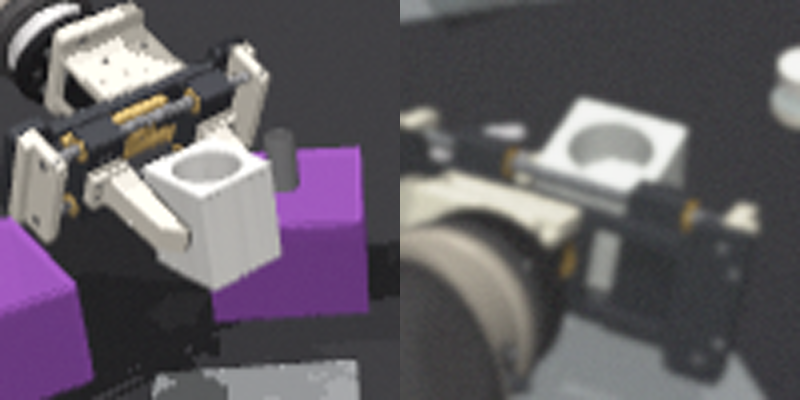

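The block is held hole-up (scene crop px 205,165; side crop px 610,150). I'll check its tilt and where the purple covers stand before placing it.

Run:
```python
from h import *
c=cam('scene')
for u,v in((246,153),(165,176)): print('purple knob',onz(c,u,v,.125).round(3))
P=pts(c);ok=(c['range_z']>0)&(np.hypot(P[...,0]-.4916,P[...,1]+.2602)<.045)&(P[...,2]>.19)&(P[...,2]<.215)
ok&=(c['image'].min(-1)>150);q=P[ok]
for _ in range(4):
    A=np.c_[q[:,:2],np.ones(len(q))];k=np.linalg.lstsq(A,q[:,2],rcond=None)[0];r=q[:,2]-A@k;q=q[abs(r)<.004]
print(len(q),'slopes',k[:2].round(3),q.mean(0).round(4),cv2.minAreaRect((q[:,:2]*1000).astype(np.float32)))
```

```text
purple knob [ 0.331 -0.257  0.125]
purple knob [ 0.487 -0.445  0.125]
136 slopes [-0.082  0.035] [ 0.4971 -0.2603  0.2026] ((495.65399169921875, -262.0174865722656), (61.07373809814453, 72.398681640625), 53.300994873046875)
```

Request:
move_arm(motion=[[0.18,-0.14,0.38,0,0,0],[0.355,-0.286,0.76,0,0,0],[0.355,-0.286,0.76,0,0,0]])

```text
time: 18.45
tool_pos: [0.5229, -0.1614, 0.1726]
tool_rot: [3.141, -1.129, 0.98]
contact_force: [0.7, 0.2, -5.1]
opening: 0.0575
grip_force: 45.0
```

Request:
move_arm(motion=[[0.18,-0.14,0.38,0,0,0],[0.355,-0.286,0.76,0.03,0,-0.015],[0.355,-0.286,0.76,0.07,0,-0.033],[0.355,-0.286,0.76,0.07,0,-0.033],[0.355,-0.286,0.76,0.07,0,-0.033],[0.355,-0.286,0.76,0.07,0,-0.033]])

```text
time: 19.2
tool_pos: [0.5459, -0.0803, 0.1714]
tool_rot: [-3.141, -1.131, 1.215]
contact_force: [0.1, 0.6, -4.5]
opening: 0.058
grip_force: 45.0
```

Run:
```python
from h import *
s=robot.observe();print(s['time'],s['qpos'].round(3),s['tool_pos'].round(4),s['tool_rot'].round(4),s['opening'],s['grip_force'])
M=R.from_euler('xyz',s['tool_rot']).as_matrix();print(M.round(4))
# block axis in tool frame by design: grasp rot vs flat block (hole dir h)
Mg=R.from_euler('xyz',[-3.14,.44,.974]).as_matrix();h=np.array([np.cos(.9745),np.sin(.9745),0])
b=M@Mg.T@h;print('block z',b.round(3))
ce=np.array([.5005,-.246,.033])-np.array([.4994,-.2495,.0222]); C=s['tool_pos']+M@Mg.T@ce;print('centre',C.round(4))
print('down',(M.T@[0,0,-1]).round(3),'level rot/pi',(M.T@np.cross(b,[0,0,1])/np.pi).round(4))
```

```text
19.2 [-0.801  0.703  1.658  0.956  1.543 -0.882] [ 0.5459 -0.0803  0.1714] [-3.1415 -1.1307  1.2148] 0.05795377454728632 44.995998591184616
[[ 0.1485  0.9373  0.3152]
 [ 0.3993 -0.3484  0.848 ]
 [ 0.9047 -0.     -0.426 ]]
block z [-0.001  0.001  1.   ]
centre [ 0.5411 -0.09    0.1749]
down [-0.905  0.     0.426] level rot/pi [0.0002 0.     0.0003]
```

Request:
move_arm(motion=[[-0.4,0,0.19,0,0,0],[-0.815,0,0.383,0,0,0],[-0.815,0,0.383,0,0,0],[-0.815,0,0.383,0,0,0]])

```text
time: 19.7
tool_pos: [0.5466, -0.0806, 0.0828]
tool_rot: [3.138, -1.132, 1.219]
contact_force: [0.9, 0.2, -4.3]
opening: 0.0578
grip_force: 45.0
```

Request:
move_arm(motion=[[-0.2,0,0.09,0,0,0],[-0.34,0,0.16,0,0,0],[-0.4,0,0.188,0,0,0],[-0.43,0,0.203,0,0,0],[-0.445,0,0.21,0,0,0],[-0.445,0,0.21,0,0,0]])

```text
time: 20.45
tool_pos: [0.5464, -0.0801, 0.0322]
tool_rot: [3.14, -1.131, 1.218]
contact_force: [0.1, 0.3, -4.7]
opening: 0.058
grip_force: 45.0
```

Request:
move_arm(motion=[[-0.009,0,0.004,0,0,0],[-0.015,0,0.007,0,0,0],[-0.015,0,0.007,0,0,0]])

```text
time: 20.82
tool_pos: [0.5463, -0.0801, 0.0309]
tool_rot: [3.14, -1.132, 1.218]
contact_force: [-1.6, -1.3, -0.6]
opening: 0.0577
grip_force: 45.0
```

Request:
move_arm(motion=[[0,0,0,0,0,0],[0,0,0,0,0,0],[0,0,0,0,0,0],[0,0,0,0,0,0],[0,0,0,0,0,0]], fingers=1)

```text
time: 21.45
tool_pos: [0.5463, -0.08, 0.0303]
tool_rot: [3.141, -1.131, 1.217]
contact_force: [-0.7, -0.0, 0.2]
opening: 0.0917
grip_force: 0.0
```

Request:
move_arm(motion=[[0,0,-0.3,0,0,0],[0,0,-0.65,0,0,0],[0,0,-1,0,0,0],[0,0,-1,0,0,0]])

```text
time: 21.95
tool_pos: [0.5151, -0.1673, 0.0736]
tool_rot: [3.135, -1.129, 1.22]
contact_force: [-0.3, 0.3, 1.0]
opening: 0.0919
grip_force: 0.0
```

Run:
```python
from h import *
s=robot.observe();print(s['time'],s['qpos'].round(3),s['tool_pos'].round(4),s['tool_rot'].round(4),s['opening'],s['grip_force'])
for n in('scene','side'):
    c=cam(n);P=pts(c);ok=(c['range_z']>0)&(np.hypot(P[...,0]-.541,P[...,1]+.09)<.055)&(abs(P[...,2]-.07)<.006)&(c['image'].min(-1)>120);q=P[ok]
    print(n,len(q),q.mean(0).round(4),cv2.minAreaRect((q[:,:2]*1000).astype(np.float32)))
A=c['image'][130:330,220:470,::-1];cv2.imwrite('pics/stand.png',cv2.resize(A,(750,600),interpolation=2))
```

```text
21.95 [-0.939  0.904  1.567  0.857  1.544 -1.028] [ 0.5151 -0.1673  0.0736] [ 3.1349 -1.1294  1.2203] 0.09194137035173221 0.0
scene 238 [ 0.5434 -0.0886  0.069 ] ((541.7781982421875, -89.40959930419922), (60.83037567138672, 65.44229888916016), 69.75859832763672)
side 245 [ 0.5409 -0.0935  0.0696] ((541.7562255859375, -91.62295532226562), (61.500205993652344, 58.03187942504883), 69.6675796508789)
```

View pics/stand.png

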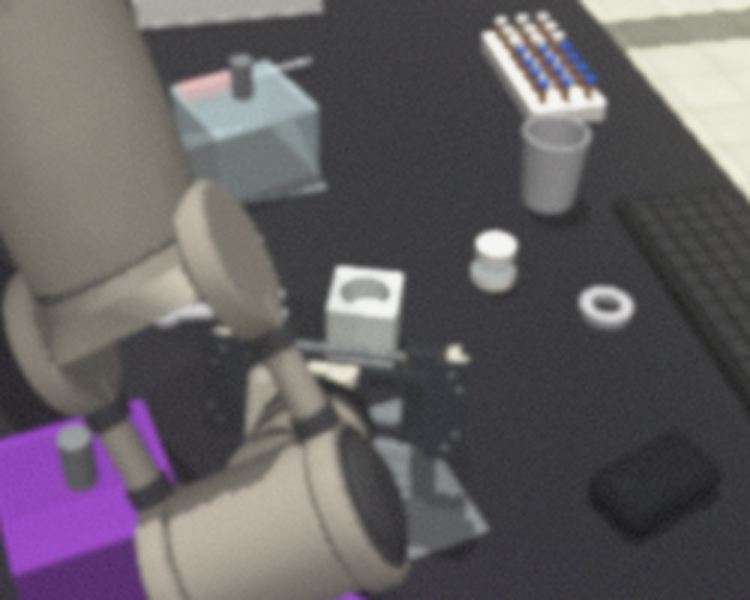

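The block stands hole-up at (0.5418, -0.0905), seen at crop px (367,290), and the cover stands on its mat at crop px (245,130). I'll straighten the tool, close the fingers and hover over the hole.

Request:
move_arm(motion=[[0.45,0,-0.21,0,0,0],[0.9,0,-0.42,0,0,0],[0.9,0,-0.42,0,-0.06,0],[0.9,0,-0.42,0,-0.12,0],[0.9,0,-0.42,0,-0.18,0],[0.9,0,-0.42,0,-0.24,0],[0.9,0,-0.42,0,-0.3,0],[0.9,0,-0.42,0,-0.36,0],[0.9,0,-0.42,0,-0.36,0],[0.9,0,-0.42,0,-0.36,0]], fingers=-1, newtons=10)

```text
time: 23.3
tool_pos: [0.5146, -0.1635, 0.1713]
tool_rot: [-3.14, -0.003, 1.219]
contact_force: [0.0, -0.5, 0.5]
opening: 0.001
grip_force: 0.0
```

Request:
move_arm(motion=[[0.4,0,0,0,0,0],[0.81,0,0.4,0,0,0],[0.81,0,0.6,0,0,0],[0.81,0,0.6,0,0,0]])

```text
time: 23.8
tool_pos: [0.5415, -0.0891, 0.1101]
tool_rot: [-3.136, -0.001, 1.215]
contact_force: [-0.3, -0.8, 0.0]
opening: 0.0008
grip_force: 0.0
```

Run:
```python
from h import *
s=robot.observe();print(s['time'],s['qpos'].round(3),s['tool_pos'].round(4),s['tool_rot'].round(4),s['opening'])
M=R.from_euler('xyz',s['tool_rot']).as_matrix()
c=cam('wrist');P=pts(c);ok=(c['range_z']>0)&(np.hypot(P[...,0]-.541,P[...,1]+.09)<.05)&(abs(P[...,2]-.07)<.006);q=P[ok]
print(len(q),cv2.minAreaRect((q[:,:2]*1000).astype(np.float32)),cv2.minAreaRect((q[:,:2]*1000).astype(np.float32))[0])
print((M.T@(np.array([.5418,-.0905,.0455])-s['tool_pos'])*10).round(3)); save(c,'w2')
```

```text
23.8 [-0.304  0.506  1.613  0.002  1.028  0.051] [ 0.5415 -0.0891  0.1101] [-3.1363e+00 -1.3000e-03  1.2153e+00] 0.0007948931006093112
3043 ((544.2925415039062, -85.71279907226562), (46.82451629638672, 58.30057907104492), 69.80488586425781) (544.2925415039062, -85.71279907226562)
[-0.013  0.011  0.646]
```

View pics/w2.png

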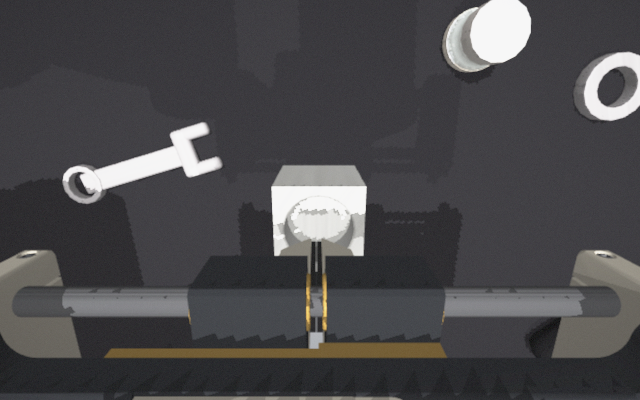

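The closed fingers sit over the block with the hole at px (318,220), and the centre estimates agree to about 1 mm. I'll probe down.

Request:
move_arm(motion=[[-0.015,0.013,0,0,0,0],[-0.015,0.013,0.25,0,0,0],[-0.015,0.013,0.45,0,0,0],[-0.015,0.013,0.56,0,0,0],[-0.015,0.013,0.6,0,0,0]])

```text
time: 24.48
tool_pos: [0.544, -0.091, 0.0523]
tool_rot: [3.141, -0.0, 1.216]
contact_force: [0.6, -0.2, -0.0]
opening: 0.0006
grip_force: 0.0
```

Request:
move_arm(motion=[[0,0,0.02,0,0,0],[0,0,0.04,0,0,0],[0,0,0.055,0,0,0],[0,0,0.065,0,0,0],[0,0,0.065,0,0,0]])

```text
time: 25.1
tool_pos: [0.5439, -0.0904, 0.0458]
tool_rot: [3.141, -0.0, 1.217]
contact_force: [0.5, 0.7, 0.6]
opening: 0.0003
grip_force: 0.3
```

Request:
move_arm(motion=[[0,0,0.01,0,0,0],[0,0,0.02,0,0,0],[0,0,0.03,0,0,0],[0,0,0.03,0,0,0]])

```text
time: 25.6
tool_pos: [0.544, -0.0905, 0.0456]
tool_rot: [3.14, -0.0, 1.217]
contact_force: [-8.2, 2.9, 25.4]
opening: 0.0004
grip_force: 12.2
```

Floor contact confirmed: 25 N at z = 0.0456. Now I'll rise, open and re-check the block.

Request:
move_arm(motion=[[0,0,-0.1,0,0,0],[0,0,-0.4,0,0,0],[0,0,-0.6,0,0,0],[0,0,-0.6,0,0,0]])

```text
time: 26.1
tool_pos: [0.5448, -0.0908, 0.1041]
tool_rot: [3.138, -0.0, 1.217]
contact_force: [0.8, -0.1, -0.1]
opening: 0.0001
grip_force: 0.0
```

Request:
move_arm(motion=[[0,0,0,0,0,0],[0,0,0,0,0,0],[0,0,0,0,0,0],[0,0,0,0,0,0],[0,0,0,0,0,0],[0,0,0,0,0,0],[0,0,0,0,0,0],[0,0,0,0,0,0]], fingers=1)

```text
time: 27.1
tool_pos: [0.5438, -0.0905, 0.1028]
tool_rot: [3.141, -0.0, 1.217]
contact_force: [-0.1, -0.2, -0.8]
opening: 0.0761
grip_force: 0.0
```

Run:
```python
from h import *
s=robot.observe();print(s['time'],s['tool_pos'].round(4),s['tool_rot'].round(4),s['opening'])
M=R.from_euler('xyz',s['tool_rot']).as_matrix()
for n in('scene','side','wrist'):
    c=cam(n);P=pts(c);ok=(c['range_z']>0)&(np.hypot(P[...,0]-.541,P[...,1]+.09)<.055)&(abs(P[...,2]-.07)<.006)&(c['image'].min(-1)>100);q=P[ok]
    print(n,len(q),q.mean(0).round(4),cv2.minAreaRect((q[:,:2]*1000).astype(np.float32)))
print((M.T@(np.array([.542,-.0908,.023])-s['tool_pos'])*10).round(3))
```

```text
27.1 [ 0.5438 -0.0905  0.1028] [ 3.1413e+00 -1.0000e-04  1.2170e+00] 0.07609848902856504
scene 223 [ 0.545  -0.0872  0.0693] ((541.2393798828125, -88.9802474975586), (60.03923416137695, 60.6940803527832), 71.68647766113281)
side 245 [ 0.5411 -0.094   0.0696] ((541.588623046875, -92.19451904296875), (62.17914581298828, 58.082881927490234), 70.11722564697266)
wrist 4989 [ 0.5427 -0.0898  0.0698] ((542.1063232421875, -91.39881134033203), (59.26526641845703, 58.21097183227539), 69.568115234375)
[-0.009 -0.016  0.798]
```

Request:
move_arm(motion=[[-0.009,-0.016,0,0,0,0],[-0.009,-0.016,0.1,0,0,0],[-0.009,-0.016,0.4,0,0,0],[-0.009,-0.016,0.65,0,0,0],[-0.009,-0.016,0.77,0,0,0],[-0.009,-0.016,0.79,0,0,0]])

```text
time: 28.0
tool_pos: [0.5416, -0.0906, 0.0229]
tool_rot: [-3.14, -0.0, 1.217]
contact_force: [0.6, 0.2, 1.3]
opening: 0.0918
grip_force: 0.0
```

Request:
move_arm(motion=[[0,0,0,0,0,0],[0,0,0,0,0,0],[0,0,0,0,0,0],[0,0,0,0,0,0],[0,0,0,0,0,0],[0,0,0,0,0,0]], fingers=-1, newtons=45)

```text
time: 28.75
tool_pos: [0.5423, -0.0908, 0.0241]
tool_rot: [3.141, -0.0, 1.217]
contact_force: [0.9, 0.5, 4.4]
opening: 0.0578
grip_force: 45.0
```

Request:
move_arm(motion=[[0,0,-0.15,0,0,0],[0,0,-0.45,0,0,0],[0,0,-0.8,0,0,0],[0,0,-1,0,0,0]])

```text
time: 29.25
tool_pos: [0.542, -0.0908, 0.1256]
tool_rot: [3.14, -0.0, 1.217]
contact_force: [-1.8, -0.6, -5.5]
opening: 0.0582
grip_force: 45.0
```

Request:
move_arm(motion=[[0,0,-0.2,0,0,0],[0,0,-0.4,0,0,0],[0,0,-0.4,0,0,0],[0,0,-0.4,0,0,0],[0,0,-0.4,0,0,0],[0,0,-0.4,0,0,0]])

```text
time: 30.0
tool_pos: [0.5416, -0.0907, 0.163]
tool_rot: [-3.14, 0.0, 1.217]
contact_force: [0.6, 0.2, -5.2]
opening: 0.0578
grip_force: 45.0
```

Run:
```python
from h import *
s=robot.observe();print(s['time'],s['tool_pos'].round(4),s['opening'],s['grip_force'],s['contact_force'].round(1),abs(s['qvel']).max())
c=cam('side');P=pts(c);ok=(c['range_z']>0)&(np.hypot(P[...,0]-.541,P[...,1]+.09)<.055)&(P[...,2]>.09)&(P[...,2]<.23)&(c['image'].min(-1)>100);print(np.percentile(P[ok][:,2],[1,50,99]).round(3))
A=c['image'][130:330,220:470,::-1];cv2.imwrite('pics/end.png',cv2.resize(A,(750,600),interpolation=2))
```

```text
30.0 [ 0.5416 -0.0907  0.163 ] 0.057767405798919716 44.99887436628342 [ 0.6  0.2 -5.2] 0.004428428515411004
[0.141 0.19  0.216]
```

View pics/end.png

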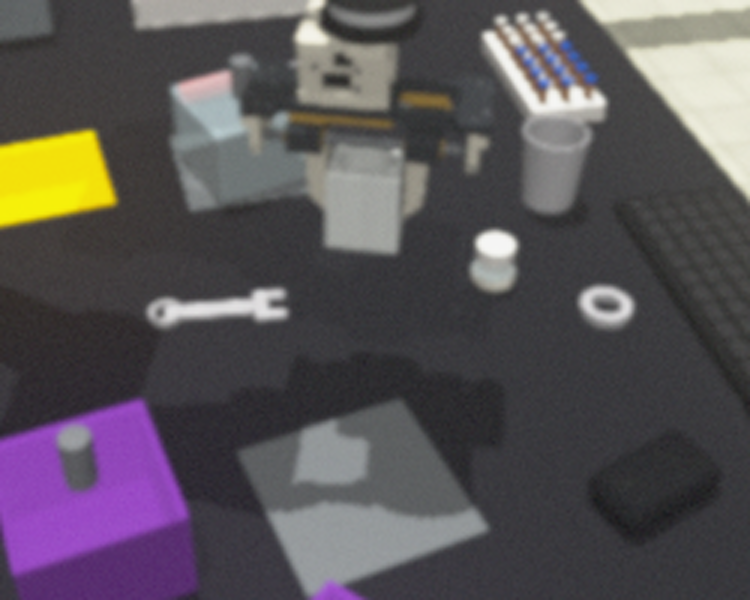

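The block is held upright at crop px (365,200), with its centre at about 0.175 m and its bottom at about 0.14 m. The cover is on its mat at crop px (235,145), and the other things look undisturbed.

```bash
python3 -c "
from cell import robot
print(robot.hand_in())"
```

```text
the job is handed in; nothing more can be done
None
```

I handed the job in at 30 s: the cover stands upright on the empty mat, the block was stood hole-up and the bottom of its hole touched (25 N), and the block is now held still, hole-up, its underside about 14 cm above the bench; hand-in gave no verdict.

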